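Sort the comal station, then raise the camera mast and hold it

ROBOT

A 7-joint arm with a two-finger parallel gripper is mounted at the origin on the work surface. World frame = base frame: x ahead of the robot, y to its left, z up, the work surface at z = 0. Lengths are in mm, angles in rad, forces in N, time in s.
With the tool pointing down it reaches from about 400 to 875 mm from the base axis. Payload 4.4 kg.
Tool frame: the origin (TCP) lies midway between the tips of the shut fingers; the grasp point (between the pads) lies 19 mm behind it; z points along the fingers, y is the line along which they close (so a half turn about z gives the same grasp; the last joint's range is limited). The gripper opens to 85 mm and grips with 20 to 120 N. Pads are 22 mm wide; open, the fingers measure 114 mm over their backs; the gripper's body (76 mm by 85 mm) begins 54 mm behind the grasp point. The pads swing forward as they close: fully open they stand 13 mm farther back than shut.
Start: joints at [-1.289, 0.628, 0.038, 1.517, -0.027, 0.996, -0.02], TCP at [221.517, 611.104, 231.313] pointing down, gripper open.
Joint ranges: [-3.06, 3.06], [-0.37, 2.12], [-1.25, 1.32], [0.18, 2.47], [-1.1, 4.24], [0.23, 1.98], [-2.94, 2.94]. Speed limits (rad/s): [2.57, 2.57, 3.14, 3.14, 3.14, 3.14, 3.14].

INTERFACE

Orientations are given as [roll, pitch, yaw] about the fixed x, y, z axes, in that order (R = Rz(yaw) Ry(pitch) Rx(roll)).
In Python, from cell import monitor, cams, ctrl gives the robot as it stands.
- The arm moves only by the tool drive_tool, never from a script. Its argument "motion" is a list of rows, each an object with "fingers": the opening, from 0 (shut) to 1 (fully open); "linear": the shift along the tool's x, y, z in m, a list of three; "twist": the turn about the tool's z in rad. In form: [{"fingers": fingers, "linear": [x, y, z], "twist": twist}, ...]. A call has 1 to 5 rows; each row shifts and turns the commanded pose from where the row before left it, along the tool's axes as they then stand; what a row does not reach is not made up. A row lasts 1/12 s, in which the tool goes at most 41.7 mm and 7.16 degrees, less where a joint would pass 70% of its speed; a pose out of reach is approached as far as the arm can. A call with a gripper value outside its range is refused whole. The fingers move at their own pace and stop on an object; the grip force is fixed at half the most. Time passes only in rows, so rows that do not move let the fingers close. It gives the time, the measured TCP pose, the force, the opening and the grip force at its end, in the units of the state.
- monitor.read_state(): the state, without advancing time (a new reading comes with each control period).
- cams.get_image(name): name is "side" or "top" or "wrist"; returns a dict with "color" (420x560x3 uint8, blue, green, red), "K" (3x3 intrinsics, pixels), "R" (3x3) and "t" (3): a world point X has camera coordinates R X + t. Camera axes: x right, y down, z forward; pixel columns grow to the right and rows downward; lengths in mm; the calibration is good to about 2 mm. The wrist camera is an equidistant fisheye: a pixel r from the principal point sees the ray r / f radians off the axis. A picture is of the moment at which its call begins. There is no depth.
- ctrl.finish_job(): hands the job in; it is judged then, once.
The state is a dict: "clock": time; "qpos": joint angles; "qd": joint speeds; "tau": joint torques, N m; "eef_pos": TCP position; "tool_rot": TCP orientation; "force": force on the tool from outside, world axes, zero at the start; "torque": the same for the moment, N m; "width": finger opening in mm; "gripper_force": force on a finger pad.
Only numpy, scipy, OpenCV 4.12 (cv2) and the standard library are available. Lean on these libraries where they do the work, as an engineer would, in place of code of your own. Each camera call takes 0.05 s, during which the arm holds its last target. There are 200 camera calls.

TASK

Tidy the comal station for its cooking video: put the tomato in the orange bowl and lay the lime squeezer flat in the wooden tray, lowering the tomato in rather than dropping it, and leave the other things on the worktop where they are. Then pinch the camera mast's black head so that its red button is pressed in, pull the head straight up past its first stop to its second stop (both sections fully out), and finish while still gripping it there, fully extended, because it sinks when let go.

Things in the scene. Friction and masses are not known exactly. Their poses are not given: they have to be found in the camera images.
- bowl: empty orange plastic bowl, loose, 250 g, rim 200 mm across, 70 mm high, foot 90 mm across, wall 4 mm, inner floor 5 mm up; origin: centre of its underside
- tray: pale wooden open tray, loose, 600 g, 280 mm (its x) by 160 mm (its y), 45 mm high, walls and floor 6 mm; origin: centre of its underside
- tomato: red tomato, 56 mm across (widest 22 mm up), 48 mm high with its green stalk, about 100 g, standing on its flat bottom; origin: centre of its underside
- tomato_center (a point): middle of tomato, 23 mm above its underside
- squeezer: aluminium lime squeezer, closed, lying flat, 206 mm long, about 250 g. Origin on its underside. Along its x: handle (20 mm wide, 26 mm high) from -108 to +22 mm, then a round head 66 mm across and 36 mm high centred at +55 mm, ending in a 50 mm wide hinge at +98 mm. It balances at about x = +5 mm; pinch the handle across (its y) there
- mast: telescopic camera mast, fixed to the worktop: round foot 110 mm across, 26 mm tube, black head on top, a grey camera on a short arm at the head's +x side. Origin: centre of the foot's underside. z up; the red button is on the +y side
- mast_grip (a point): middle of the mast's black head, which rises with it. The head is 30 mm (mast x), 36 mm (mast y), 46 mm high (127 to 173 mm above the worktop when down); the camera arm leaves it at its middle height, the camera spans 62 to 94 mm from the axis and reaches 17 mm above this point. Pinch the head along mast y from above
- button_face (a point): middle of the outer face of the red button, 18 mm across, 8 mm proud of the head's +y face; moves 6 mm inwards
- mast_button (a joint): how far the button is pressed in, m: 0 out, 0.006 fully in (about 5 N). It springs back. While it is out a catch stops the head from rising more than about 3 mm; above the first few mm it makes no difference
- mast_head (a joint): how far the head and its thin tube have come out of the middle section, m: 0 to 0.065. It comes out first; its end is the first stop. It sinks by its own weight (250 g) when let go
- mast_mid (a joint): how far the middle section (yellow rim) has come out of the fixed tube, m: 0 to 0.065. Pulling on beyond the first stop draws it out with about 4 N more; its end is the second stop. The head is then 0.130 m above its start
- rollpin: short wooden rolling pin, loose, leave alone, 260 mm long, 44 mm thick; origin under its middle
- tongs: stainless tongs lying on the worktop, loose, leave alone, 230 mm long, 24 mm high; origin under the middle
Things that resemble listed ones, but are neither listed nor needed, are in the scene too. Several things have the shape of the tomato; the one meant has the colours described above. What is shaped like the bowl but yellow is not meant.

How it is judged:
By the outcome, as a careful person would: the job done as asked, in the order asked, and still so for the second after the job is handed in, while the arm keeps its last pose, push and grip.
It also fails if it takes over 69 s, if anything falls off the work surface, if the arm or the gripper's body presses on something with over 40 N, if the wrist force passes 120 N, or if a joint passes its speed limit or range.

## Working session

There is one attempt and no reset: what is moved stays moved. The work goes in short steps, Python scripts to look and compute and a tool call to move; the robot and the scene stay as the last step left them, time stands still between calls to the robot, and variables do not carry over. Pictures are saved under pics/ and viewed, at most 10 in all, crops included, and the job is handed in when it is done.

Besides the shell and the picture viewer there is one more tool, called after "Call:" as name(argument=value, ...) on one line, values as JSON. drive_tool: Moves the arm, as the interface text tells. Its arguments: {"type":"object","properties":{"motion":{"type":"array"}},"required":["motion"]}

```bash
mkdir -p pics; ls
python3 - <<'E'
from cell import monitor,cams,ctrl
import cv2,numpy as np
s=monitor.read_state();print({k:s[k] for k in('clock','eef_pos','tool_rot','width','force')})
for n in('top','side'):
    d=cams.get_image(n);cv2.imwrite(f'pics/{n}0.png',d['color']);np.savez(f'pics/{n}0.npz',**d);print(n,d['K'].tolist(),d['R'].round(4).tolist(),np.round(d['t'],1).tolist())
E
```

```text
pics
{'clock': 0.0, 'eef_pos': array([221.30837159, 610.51666656, 230.41943102]), 'tool_rot': array([-3.13976697e+00,  2.04986442e-06,  2.79376511e+00]), 'width': 85.27683810657543, 'force': array([0.40650832, 0.16685338, 0.14544733])}
top [[416.70228285758645, 0.0, 274.8756313886747], [0.0, 416.70228285758645, 208.17360366362797], [0.0, 0.0, 1.0]] [[-0.0167, -0.9999, 0.0023], [-0.9961, 0.0165, -0.0869], [0.0868, -0.0037, -0.9962]] [170.0, 451.3, 1312.3]
side [[531.5186734161286, 0.0, 281.8061665929256], [0.0, 531.5186734161286, 211.30181693350693], [0.0, 0.0, 1.0]] [[0.8696, -0.4937, 0.0072], [-0.3906, -0.6968, -0.6015], [0.302, 0.5203, -0.7988]] [-315.0, 325.6, 1483.9]
```

View pics/top0.png

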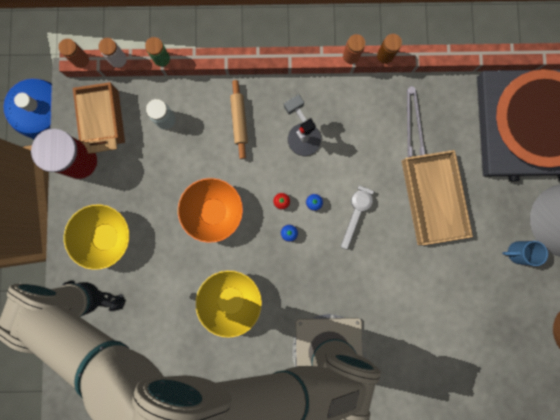

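View pics/side0.png

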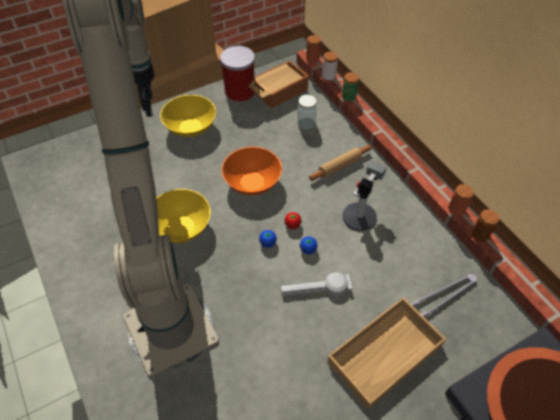

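Top view: tomato at (282,201) with blue lookalikes beside it, orange bowl (211,211), squeezer head (362,201) with its handle end at (347,247), tray (437,198), mast foot (305,138) with the camera at (294,103). The side view agrees (tomato at (293,220), mast at (362,200)).

```bash
cat > h.py <<'E'
import numpy as np,cv2
def load(n): return dict(np.load(f'pics/{n}.npz'))
def ray(d,p):
    R,t,K=d['R'],d['t'],d['K']
    return -R.T@t, R.T@np.linalg.inv(K)@np.array([p[0],p[1],1.])
def plane(d,p,z):
    c,v=ray(d,p); return c+v*(z-c[2])/v[2]
def tri(d1,p1,d2,p2):
    A=[];b=[]
    for d,p in((d1,p1),(d2,p2)):
        c,v=ray(d,p);v=v/np.linalg.norm(v);M=np.eye(3)-np.outer(v,v);A.append(M);b.append(M@c)
    return np.linalg.lstsq(np.vstack(A),np.hstack(b),rcond=None)[0]
def proj(d,X):
    q=d['K']@(d['R']@np.asarray(X,float)+d['t']); return q[:2]/q[2]
def blobs(m,amin=20):
    n,l,s,c=cv2.connectedComponentsWithStats(m.astype(np.uint8)*255)
    return [(s[i].tolist(),c[i].round(1).tolist(),l==i) for i in range(1,n) if s[i][4]>=amin]
E
python3 - <<'E'
from h import *
np.set_printoptions(precision=1,suppress=True)
T=load('top0');S=load('side0')
cs={}
for n,d in(('top',T),('side',S)):
    hsv=cv2.cvtColor(d['color'],cv2.COLOR_BGR2HSV).astype(int);H,Sa,V=hsv[...,0],hsv[...,1],hsv[...,2]
    red=((H<4)|(H>174))&(Sa>170)&(V>70); org=(H>=5)&(H<=12)&(Sa>190)&(V>110)
    wood=(H>=11)&(H<=20)&(Sa>80)&(Sa<190)&(V>90)
    box={'top':{'red':(260,180,300,220),'org':(170,170,250,250),'wood':(395,140,480,255)},'side':{'red':(275,205,310,235),'org':(210,140,290,200),'wood':(320,290,450,405)}}[n]
    for k,m in(('red',red),('org',org),('wood',wood)):
        x0,y0,x1,y1=box[k];mm=np.zeros_like(m);mm[y0:y1,x0:x1]=m[y0:y1,x0:x1]
        b=max(blobs(mm),key=lambda b:b[0][4]);cs[n,k]=b;print(n,k,b[:2])
        if k=='wood':
            c=max(cv2.findContours(b[2].astype(np.uint8),0,1)[0],key=cv2.contourArea);r=cv2.minAreaRect(c);P=cv2.boxPoints(r);print(P)
            if n=='top':
                W=np.array([plane(d,p,45) for p in P]);print('tray corners',W,'c',W.mean(0),np.linalg.norm(W-np.roll(W,1,0),axis=1))
        if k=='org' and n=='top':
            c=max(cv2.findContours(b[2].astype(np.uint8),0,1)[0],key=cv2.contourArea);W=np.array([plane(d,p[0],70)[:2] for p in cv2.convexHull(c)]).astype(np.float32);print('bowl',cv2.fitEllipse(W),cv2.minEnclosingCircle(W))
# tomato bbox centre
for n,d in(('top',T),('side',S)):
    s=cs[n,'red'][0];p=(s[0]+s[2]/2-.5,s[1]+s[3]/2-.5);print('tomato',plane(d,p,23));cs[n,'p']=p
print(tri(T,cs['top','p'],S,cs['side','p']))
# squeezer
d=T;g=d['color'].astype(int);sat=g.max(2)-g.min(2)
m=np.zeros(g.shape[:2],bool);m[180:252,335:385]=((g.min(2)>150)&(sat<40))[180:252,335:385]
b=max(blobs(m),key=lambda b:b[0][4]);print('sq',b[:2])
ys,xs=np.nonzero(b[2]);W=np.array([plane(d,p,20)[:2] for p in zip(xs,ys)])
c=W.mean(0);ax=np.linalg.svd(W-c,full_matrices=False)[2][0];u=(W-c)@ax;print(c,ax,u.min(),u.max())
a=T['color'][80:170,260:350];b2=S['color'][150:240,325:415]
im=np.hstack([cv2.resize(a,None,fx=4.4,fy=4.4,interpolation=3),cv2.resize(b2,None,fx=4.4,fy=4.4,interpolation=3)]);cv2.imwrite('pics/mast.png',im)
a=T['color'][180:255,330:395];cv2.imwrite('pics/sq.png',cv2.resize(a,None,fx=6,fy=6,interpolation=3))
E
```

```text
top red ([274, 194, 15, 15, 143], [281.2, 200.9])
top org ([200, 179, 22, 16, 89], [212.0, 184.6])
bowl ((523.6974487304688, 360.986083984375), (46.44388198852539, 68.62020874023438), 174.7989501953125) ((529.494140625, 360.2662353515625), 33.44477844238281)
top wood ([402, 150, 71, 95, 4883], [436.6, 198.0])
[[400.9 158.3]
 [455.4 147.8]
 [472.5 236.8]
 [418.  247.2]]
tray corners [[ 603.9 -239.4   45. ]
 [ 634.8 -414.1   45. ]
 [ 352.2 -452.2   45. ]
 [ 322.6 -280.6   45. ]] c [ 478.4 -346.6   45. ] [284.3 177.4 285.1 174.1]
side red ([285, 213, 15, 16, 153], [292.5, 220.8])
side org ([223, 148, 58, 45, 1612], [251.7, 167.4])
side wood ([328, 298, 118, 107, 5704], [385.0, 352.0])
[[324.9 357.4]
 [403.7 289.8]
 [446.3 339.5]
 [367.5 407. ]]
tomato [476.5 142.6  23. ]
tomato [477.5 138.   23. ]
[478.3 141.9  17.4]
sq ([341, 186, 32, 63, 602], [356.3, 211.1])
[440.7 -97.3] [-0.9  0.4] -81.84514896736711 123.80768153100277
```

View pics/mast.png

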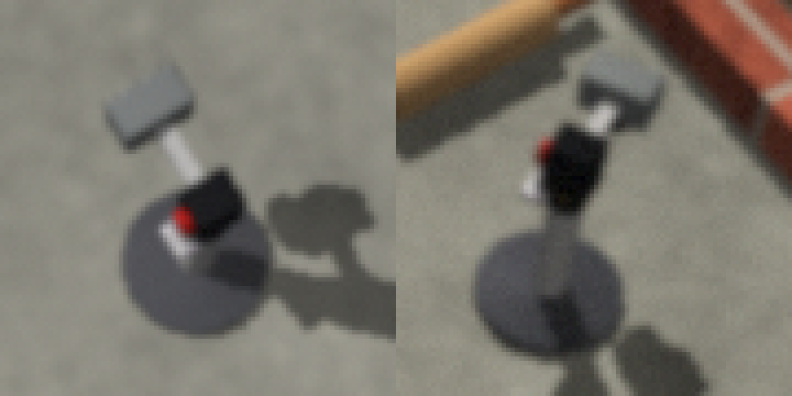

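View pics/sq.png

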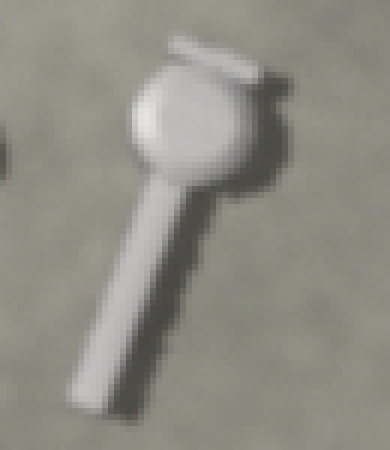

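The mast crop shows black head with the red button on the lower left (top view (302,130)), camera up-left, and a small white part just under the button. The squeezer crop shows the head centre at (362.2,200.8) and the handle end at (344.7,247.5) in the full image.

Run:
```python
from h import *
np.set_printoptions(precision=1,suppress=True)
T=load('top0');S=load('side0')
for n,d,bx in(('top',T,(170,170,252,252)),('side',S,(210,140,292,205))):
    hsv=cv2.cvtColor(d['color'],cv2.COLOR_BGR2HSV).astype(int);H,Sa,V=hsv[...,0],hsv[...,1],hsv[...,2]
    x0,y0,x1,y1=bx;m=np.zeros(H.shape,bool);m[y0:y1,x0:x1]=((H<16)&(Sa>140))[y0:y1,x0:x1]
    b=max(blobs(m),key=lambda b:b[0][4]);print(b[:2])
    c=max(cv2.findContours(b[2].astype(np.uint8),0,1)[0],key=cv2.contourArea)
    W=np.array([plane(d,p[0],70)[:2] for p in cv2.convexHull(c)]).astype(np.float32);print('bowl',cv2.minEnclosingCircle(W))
h=plane(T,(362.2,200.8),30);e=plane(T,(344.7,247.5),13);print('sq head',h,'end',e,np.linalg.norm((h-e)[:2]),np.arctan2(*(h-e)[1::-1]))
t=lambda p:(260+p[0]/4.4,80+p[1]/4.4)
s=lambda p:(325+(p[0]-396)/4.4,150+p[1]/4.4)
print('foot',plane(T,t((197,262)),8),plane(S,s((549,293)),8))
print('head top',plane(T,t((212,196)),173))
print('cam top',plane(T,t((150,100)),167))
for k,a,b in(('button',(184,221),(544,148)),('white',(175,240),(530,185)),('cam',(150,105),(622,85)),('head',(211,203),(574,165))):
    print(k,tri(T,t(a),S,s(b)),proj(T,tri(T,t(a),S,s(b)))-t(a))
```

```text
([178, 178, 65, 64, 3252], [210.1, 209.9])
bowl ((448.7320861816406, 361.7492370605469), 99.59351348876953)
([222, 147, 60, 48, 2232], [251.4, 170.1])
bowl ((446.55224609375, 353.12786865234375), 104.40283966064453)
sq head [ 472.1 -115.2   30. ] end [325.2 -57.9  13. ] 157.68717945681502 -0.3722701397846317
foot [678.8  60.9   8. ] [681.5  53.9   8. ]
head top [680.6  63.2 173. ]
cam top [747.8 102.1 167. ]
button [671.7  79.7 151.2] [ 0.2 -0.5]
white [669.6  83.4 108.5] [ 0.1 -0.2]
cam [751.7 100.5 151.4] [ 0.3 -0.7]
head [685.2  61.  144.8] [ 0.2 -0.4]
```

Call:
drive_tool(motion=[{"fingers": 1, "linear": [-0.0287, -0.0253, 0], "twist": 0}, {"fingers": 1, "linear": [-0.0287, -0.0253, 0], "twist": 0}, {"fingers": 1, "linear": [-0.0287, -0.0253, 0], "twist": 0}, {"fingers": 1, "linear": [-0.0287, -0.0253, 0], "twist": 0}, {"fingers": 1, "linear": [-0.0287, -0.0253, 0], "twist": 0}])

```text
clock: 0.52
eef_pos: [313.7, 441.4, 231.0]
tool_rot: [-3.141, -0.0, 2.794]
force: [0.9, 0.3, -0.7]
width: 85.1
gripper_force: 0.0
```

Call:
drive_tool(motion=[{"fingers": 1, "linear": [-0.0287, -0.0253, 0], "twist": 0}, {"fingers": 1, "linear": [-0.0287, -0.0253, 0], "twist": 0}, {"fingers": 1, "linear": [-0.0287, -0.0253, 0], "twist": 0}, {"fingers": 1, "linear": [-0.0287, -0.0253, 0], "twist": 0}, {"fingers": 1, "linear": [-0.0287, -0.0253, 0], "twist": 0}])

```text
clock: 0.93
eef_pos: [405.5, 273.6, 231.2]
tool_rot: [-3.141, -0.0, 2.794]
force: [1.2, -0.5, 0.0]
width: 85.5
gripper_force: 0.0
```

Call:
drive_tool(motion=[{"fingers": 1, "linear": [0, 0, 0.01], "twist": 0.11}, {"fingers": 1, "linear": [0, 0, 0.01], "twist": 0.11}, {"fingers": 1, "linear": [0, 0, 0.01], "twist": 0.11}, {"fingers": 1, "linear": [0, 0, 0.01], "twist": 0.11}, {"fingers": 1, "linear": [0, 0, 0], "twist": 0}])

```text
clock: 1.35
eef_pos: [403.9, 274.5, 189.6]
tool_rot: [-3.138, -0.0, 2.351]
force: [0.1, -0.0, 0.4]
width: 85.4
gripper_force: 0.0
```

Call:
drive_tool(motion=[{"fingers": 1, "linear": [-0.0365, -0.0104, 0.01], "twist": 0}, {"fingers": 1, "linear": [-0.0365, -0.0104, 0.01], "twist": 0}, {"fingers": 1, "linear": [-0.0365, -0.0104, 0.01], "twist": 0}, {"fingers": 1, "linear": [-0.0365, -0.0104, 0.01], "twist": 0}, {"fingers": 1, "linear": [0, 0, 0], "twist": 0}])

```text
clock: 1.77
eef_pos: [481.8, 133.6, 150.4]
tool_rot: [-3.139, 0.005, 2.345]
force: [0.7, -0.8, 1.1]
width: 85.5
gripper_force: 0.0
```

Run:
```python
from cell import monitor,cams
from h import *
d=cams.get_image('wrist');np.savez('pics/w1.npz',**d);cv2.imwrite('pics/w1.png',d['color'])
s=monitor.read_state();print(s['eef_pos'],d['K'],-d['R'].T@d['t'],d['R'])
def wray(d,p):
    K=d['K'];x=(p[0]-K[0,2])/K[0,0];y=(p[1]-K[1,2])/K[1,1];r=np.hypot(x,y)
    v=np.array([x/r*np.sin(r),y/r*np.sin(r),np.cos(r)]);return -d['R'].T@d['t'],d['R'].T@v
hsv=cv2.cvtColor(d['color'],cv2.COLOR_BGR2HSV).astype(int);H,Sa,V=hsv[...,0],hsv[...,1],hsv[...,2]
for b in blobs(((H<5)|(H>173))&(Sa>150)&(V>60),60):
    p=(b[0][0]+b[0][2]/2,b[0][1]+b[0][3]/2);c,v=wray(d,p);print(b[:2],c+v*(23-c[2])/v[2])
```

```text
[480.18065393 137.58665706 150.87838421] [[325.1922621    0.         279.67429524]
 [  0.         325.1922621  214.24802754]
 [  0.           0.           1.        ]] [432.86362063 184.25486316 293.54843383] [[ 0.71499103  0.69912909 -0.00251768]
 [ 0.67220465 -0.68645698  0.27734045]
 [ 0.1921685  -0.19998833 -0.96076841]]
([251, 162, 64, 64, 2872], [282.5, 193.2]) [476.45185784 142.7550442   23.        ]
```

View pics/w1.png

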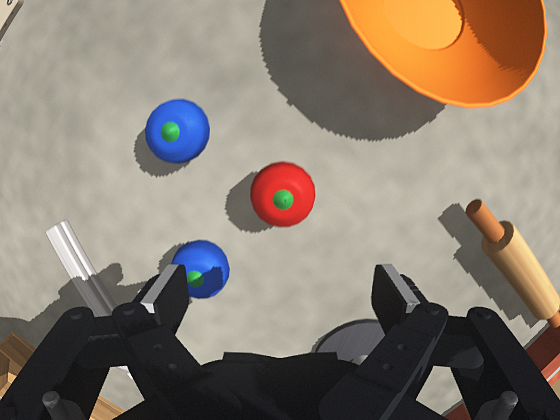

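The wrist view shows the red tomato at (283,194), blue ones at (178,130) and (200,270), clear of the fingers. It gives (476.5, 142.8), which matches the top view.

Call:
drive_tool(motion=[{"fingers": 1, "linear": [0.0014, -0.0014, 0.034], "twist": 0}, {"fingers": 1, "linear": [0, 0, 0.034], "twist": 0}, {"fingers": 1, "linear": [0, 0, 0.034], "twist": 0}, {"fingers": 1, "linear": [0, 0, 0.026], "twist": 0}, {"fingers": 1, "linear": [0, 0, 0.018], "twist": 0}])

```text
clock: 2.23
eef_pos: [475.2, 144.0, 3.4]
tool_rot: [-3.14, -0.002, 2.358]
force: [-0.2, -0.1, -0.2]
width: 85.6
gripper_force: 0.0
```

Call:
drive_tool(motion=[{"fingers": 1, "linear": [0, 0, 0], "twist": 0}, {"fingers": 0.5, "linear": [0, 0, 0], "twist": 0}, {"fingers": 0.4, "linear": [0, 0, 0], "twist": 0}, {"fingers": 0.3, "linear": [0, 0, 0], "twist": 0}, {"fingers": 0.3, "linear": [0, 0, 0], "twist": 0}])

```text
clock: 2.65
eef_pos: [477.4, 143.3, 7.5]
tool_rot: [3.139, 0.001, 2.355]
force: [-1.8, 0.2, 7.3]
width: 52.9
gripper_force: 61.3
```

Call:
drive_tool(motion=[{"fingers": 0.3, "linear": [0, 0, 0], "twist": 0}, {"fingers": 0.3, "linear": [0, 0, 0], "twist": 0}, {"fingers": 0.3, "linear": [0, 0, 0], "twist": 0}])

```text
clock: 2.9
eef_pos: [477.4, 143.3, 7.5]
tool_rot: [3.139, 0.001, 2.355]
force: [-0.7, -0.2, 7.2]
width: 52.6
gripper_force: 61.3
```

The 53 mm width and the 7 N lift mean the pads hold above the tomato's widest part. I'll re-grip about 6 mm lower.

Call:
drive_tool(motion=[{"fingers": 0.9, "linear": [0, 0, 0], "twist": 0}, {"fingers": 0.9, "linear": [0, 0, 0], "twist": 0}, {"fingers": 0.9, "linear": [0, 0, 0], "twist": 0}, {"fingers": 0.9, "linear": [0, 0, 0.003], "twist": 0}, {"fingers": 0.9, "linear": [0, 0, 0.003], "twist": 0}])

```text
clock: 3.32
eef_pos: [476.9, 142.7, -0.6]
tool_rot: [3.141, 0.0, 2.354]
force: [-0.5, -0.2, -0.1]
width: 76.4
gripper_force: 0.0
```

Call:
drive_tool(motion=[{"fingers": 0.6, "linear": [0, 0, 0], "twist": 0}, {"fingers": 0.5, "linear": [0, 0, 0], "twist": 0}, {"fingers": 0.4, "linear": [0, 0, 0], "twist": 0}, {"fingers": 0.4, "linear": [0, 0, 0], "twist": 0}, {"fingers": 0.4, "linear": [0, 0, 0], "twist": 0}])

```text
clock: 3.73
eef_pos: [476.5, 142.6, -0.4]
tool_rot: [-3.141, -0.0, 2.354]
force: [-1.1, 0.1, 4.9]
width: 52.7
gripper_force: 61.7
```

Call:
drive_tool(motion=[{"fingers": 0.4, "linear": [0, 0, -0.01], "twist": 0}, {"fingers": 0.4, "linear": [0, 0, -0.025], "twist": 0}, {"fingers": 0.4, "linear": [0, 0, -0.035], "twist": 0}, {"fingers": 0.4, "linear": [0, 0, -0.035], "twist": 0}, {"fingers": 0.4, "linear": [0, 0, -0.015], "twist": 0}])

```text
clock: 4.15
eef_pos: [478.2, 142.9, 123.2]
tool_rot: [3.137, 0.002, 2.353]
force: [1.0, -0.0, -0.7]
width: 53.0
gripper_force: 63.2
```

Call:
drive_tool(motion=[{"fingers": 0.4, "linear": [0.015, 0.011, 0], "twist": 0}, {"fingers": 0.4, "linear": [0.022, 0.017, 0], "twist": 0}, {"fingers": 0.4, "linear": [0.025, 0.02, 0], "twist": 0}, {"fingers": 0.4, "linear": [0.025, 0.02, 0], "twist": 0}, {"fingers": 0.4, "linear": [0.025, 0.02, 0], "twist": 0}])

```text
clock: 4.57
eef_pos: [459.5, 285.2, 119.9]
tool_rot: [3.142, -0.0, 2.353]
force: [0.4, 0.9, -0.9]
width: 52.7
gripper_force: 63.1
```

Call:
drive_tool(motion=[{"fingers": 0.4, "linear": [0.025, 0.019, 0], "twist": 0}, {"fingers": 0.4, "linear": [0.022, 0.016, 0], "twist": 0}, {"fingers": 0.4, "linear": [0.015, 0.01, 0], "twist": 0}, {"fingers": 0.4, "linear": [0, 0, 0], "twist": 0}, {"fingers": 0.4, "linear": [0, 0, 0], "twist": 0}])

```text
clock: 4.98
eef_pos: [447.2, 360.7, 119.4]
tool_rot: [-3.141, -0.0, 2.356]
force: [0.2, -0.1, -1.4]
width: 52.9
gripper_force: 63.1
```

```bash
cat >> h.py <<'E'
def wray(d,p):
    K=d['K'];x=(p[0]-K[0,2])/K[0,0];y=(p[1]-K[1,2])/K[1,1];r=np.hypot(x,y)
    v=np.array([x/r*np.sin(r),y/r*np.sin(r),np.cos(r)]);return -d['R'].T@d['t'],d['R'].T@v
def wplane(d,p,z):
    c,v=wray(d,p); return c+v*(z-c[2])/v[2]
E
python3 - <<'E'
from cell import monitor,cams
from h import *
d=cams.get_image('wrist');np.savez('pics/w2.npz',**d);cv2.imwrite('pics/w2.png',d['color'])
s=monitor.read_state();print(s['eef_pos'],s['width'],s['force'])
hsv=cv2.cvtColor(d['color'],cv2.COLOR_BGR2HSV).astype(int);H,Sa,V=hsv[...,0],hsv[...,1],hsv[...,2]
b=max(blobs((H>4)&(H<16)&(Sa>150)&(V>60),60),key=lambda b:b[0][4]);print(b[:2])
c=cv2.convexHull(max(cv2.findContours(b[2].astype(np.uint8),0,1)[0],key=cv2.contourArea))
W=np.array([wplane(d,p[0],70)[:2] for p in c]).astype(np.float32);print(cv2.minEnclosingCircle(W),W.min(0),W.max(0))
E
```

```text
[447.88101335 358.99101455 119.38450651] 52.959931406017425 [ 0.49223039 -0.69689098 -1.46114252]
([141, 76, 287, 229, 28478], [317.4, 164.3])
((448.5608215332031, 364.55767822265625), 97.59703826904297) [351.23572 314.5314 ] [544.2756 460.4178]
```

View pics/w2.png

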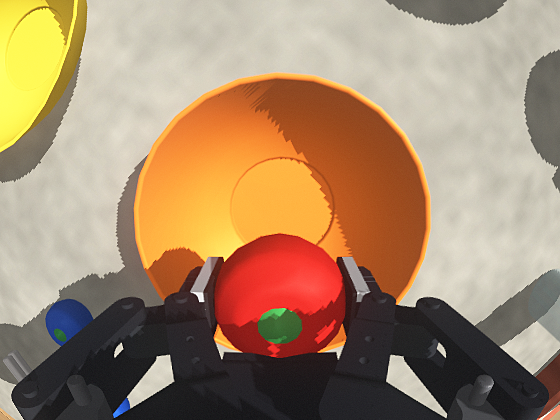

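The wrist view shows the tomato held at (280,295) and the bowl's floor centre at about (282,203). The rim centre comes out at (448,361), right below the tool.

Call:
drive_tool(motion=[{"fingers": 0.4, "linear": [0, 0, 0.03], "twist": 0}, {"fingers": 0.4, "linear": [0, 0, 0.03], "twist": 0}, {"fingers": 0.4, "linear": [0, 0, 0.024], "twist": 0}, {"fingers": 0.4, "linear": [0, 0, 0.012], "twist": 0}, {"fingers": 0.4, "linear": [0, 0, 0.006], "twist": 0}])

```text
clock: 5.45
eef_pos: [447.8, 357.3, 15.7]
tool_rot: [-3.138, 0.0, 2.352]
force: [-0.2, 0.2, -1.0]
width: 52.8
gripper_force: 63.1
```

Call:
drive_tool(motion=[{"fingers": 0.4, "linear": [0, 0, 0.005], "twist": 0}, {"fingers": 0.4, "linear": [0, 0, 0.004], "twist": 0}, {"fingers": 0.4, "linear": [0, 0, 0], "twist": 0}, {"fingers": 0.4, "linear": [0, 0, 0], "twist": 0}, {"fingers": 0.4, "linear": [0, 0, 0], "twist": 0}])

```text
clock: 5.87
eef_pos: [448.7, 360.2, 9.2]
tool_rot: [3.14, 0.0, 2.354]
force: [-0.4, -0.1, 0.1]
width: 53.0
gripper_force: 63.1
```

Call:
drive_tool(motion=[{"fingers": 0.4, "linear": [0, 0, 0.001], "twist": 0}, {"fingers": 0.4, "linear": [0, 0, 0.001], "twist": 0}, {"fingers": 0.4, "linear": [0, 0, 0], "twist": 0}, {"fingers": 0.4, "linear": [0, 0, 0], "twist": 0}, {"fingers": 0.4, "linear": [0, 0, 0], "twist": 0}])

```text
clock: 6.28
eef_pos: [448.1, 359.8, 6.3]
tool_rot: [3.142, -0.0, 2.354]
force: [-0.4, 0.3, -1.4]
width: 52.6
gripper_force: 63.1
```

Call:
drive_tool(motion=[{"fingers": 0.4, "linear": [0, 0, 0.001], "twist": 0}, {"fingers": 0.4, "linear": [0, 0, 0.001], "twist": 0}, {"fingers": 0.4, "linear": [0, 0, 0], "twist": 0}, {"fingers": 0.4, "linear": [0, 0, 0], "twist": 0}])

```text
clock: 6.62
eef_pos: [448.3, 359.8, 4.7]
tool_rot: [3.141, -0.0, 2.354]
force: [-1.1, -0.3, 4.3]
width: 53.0
gripper_force: 63.5
```

Contact with the bowl floor (4 N), so I'll release gently and lift out.

Call:
drive_tool(motion=[{"fingers": 0.66, "linear": [0, 0, 0], "twist": 0}, {"fingers": 0.7, "linear": [0, 0, 0], "twist": 0}, {"fingers": 0.72, "linear": [0, 0, 0], "twist": 0}, {"fingers": 0.72, "linear": [0, 0, 0], "twist": 0}, {"fingers": 0.72, "linear": [0, 0, 0], "twist": 0}])

```text
clock: 7.03
eef_pos: [448.1, 359.7, 4.1]
tool_rot: [-3.141, -0.0, 2.354]
force: [-0.3, -0.1, -0.1]
width: 61.4
gripper_force: 0.0
```

Call:
drive_tool(motion=[{"fingers": 0.74, "linear": [0, 0, -0.01], "twist": 0}, {"fingers": 0.75, "linear": [0, 0, -0.02], "twist": 0}, {"fingers": 0.75, "linear": [0, 0, -0.035], "twist": 0}, {"fingers": 0.75, "linear": [0, 0, -0.04], "twist": 0}, {"fingers": 0.75, "linear": [0, 0, -0.04], "twist": 0}])

```text
clock: 7.45
eef_pos: [447.6, 359.2, 151.1]
tool_rot: [-3.14, -0.0, 2.354]
force: [1.5, 1.1, -0.1]
width: 63.9
gripper_force: 0.0
```

Call:
drive_tool(motion=[{"fingers": 1, "linear": [-0.0258, -0.0281, 0], "twist": 0}, {"fingers": 1, "linear": [-0.0258, -0.0281, 0], "twist": 0}, {"fingers": 1, "linear": [-0.0258, -0.0281, 0], "twist": 0}, {"fingers": 1, "linear": [-0.0258, -0.0281, 0], "twist": 0}, {"fingers": 1, "linear": [-0.0258, -0.0281, 0], "twist": 0}])

```text
clock: 7.87
eef_pos: [439.2, 167.7, 150.2]
tool_rot: [3.141, 0.0, 2.354]
force: [0.9, -0.5, -0.1]
width: 85.1
gripper_force: 0.0
```

Call:
drive_tool(motion=[{"fingers": 1, "linear": [-0.0258, -0.0281, 0], "twist": 0}, {"fingers": 1, "linear": [-0.0258, -0.0281, 0], "twist": 0}, {"fingers": 1, "linear": [-0.0258, -0.0281, 0], "twist": 0}, {"fingers": 1, "linear": [-0.0258, -0.0281, 0], "twist": 0}, {"fingers": 1, "linear": [-0.0258, -0.0281, 0], "twist": 0}])

```text
clock: 8.28
eef_pos: [430.7, -23.1, 150.1]
tool_rot: [3.141, 0.001, 2.354]
force: [0.9, -0.5, -0.3]
width: 85.3
gripper_force: 0.0
```

Call:
drive_tool(motion=[{"fingers": 1, "linear": [-0.0258, -0.0281, 0], "twist": 0}, {"fingers": 1, "linear": [-0.0258, -0.0281, 0], "twist": 0}, {"fingers": 1, "linear": [0, 0, 0], "twist": 0.12}, {"fingers": 1, "linear": [0, 0, 0], "twist": 0.124}, {"fingers": 1, "linear": [0, 0, 0], "twist": 0.124}])

```text
clock: 8.7
eef_pos: [427.4, -99.2, 150.0]
tool_rot: [3.141, 0.0, 1.976]
force: [0.6, 0.9, -0.1]
width: 85.5
gripper_force: 0.0
```

Call:
drive_tool(motion=[{"fingers": 1, "linear": [0, 0, 0], "twist": 0.124}, {"fingers": 1, "linear": [0, 0, 0], "twist": 0.124}, {"fingers": 1, "linear": [0, 0, 0], "twist": 0.124}, {"fingers": 1, "linear": [0, 0, 0], "twist": 0.124}, {"fingers": 1, "linear": [0, 0, 0], "twist": 0.124}])

```text
clock: 9.12
eef_pos: [427.7, -97.5, 150.0]
tool_rot: [3.141, -0.001, 1.36]
force: [0.1, 1.1, -0.1]
width: 85.5
gripper_force: 0.0
```

Call:
drive_tool(motion=[{"fingers": 1, "linear": [0, 0, 0], "twist": 0.124}, {"fingers": 1, "linear": [0, 0, 0], "twist": 0.124}, {"fingers": 1, "linear": [0, 0, 0], "twist": 0.124}, {"fingers": 1, "linear": [0, 0, 0], "twist": 0.124}, {"fingers": 1, "linear": [0, 0, 0], "twist": 0.124}])

```text
clock: 9.53
eef_pos: [427.7, -97.3, 150.0]
tool_rot: [3.141, -0.001, 0.74]
force: [-0.1, 0.3, 0.5]
width: 85.4
gripper_force: 0.0
```

Call:
drive_tool(motion=[{"fingers": 1, "linear": [0, 0, 0], "twist": 0.124}, {"fingers": 1, "linear": [0, 0, 0], "twist": 0.124}, {"fingers": 1, "linear": [0, 0, 0], "twist": 0.124}, {"fingers": 1, "linear": [0, 0, 0], "twist": 0.124}, {"fingers": 1, "linear": [0, 0, 0], "twist": 0.124}])

```text
clock: 9.95
eef_pos: [427.8, -97.2, 149.9]
tool_rot: [-3.141, -0.001, 0.12]
force: [-0.7, 0.7, 0.6]
width: 85.4
gripper_force: 0.0
```

Call:
drive_tool(motion=[{"fingers": 1, "linear": [0, 0, 0], "twist": 0.124}, {"fingers": 1, "linear": [0, 0, 0], "twist": 0.124}, {"fingers": 1, "linear": [0, 0, 0], "twist": 0.124}, {"fingers": 1, "linear": [0, 0, 0], "twist": 0.124}, {"fingers": 1, "linear": [0, 0, 0], "twist": 0}])

```text
clock: 10.37
eef_pos: [427.7, -97.2, 149.6]
tool_rot: [-3.141, -0.0, -0.373]
force: [0.2, 0.7, 0.3]
width: 85.3
gripper_force: 0.0
```

Run:
```python
from cell import monitor,cams
from h import *
np.set_printoptions(precision=1,suppress=True)
d=cams.get_image('wrist');np.savez('pics/w3.npz',**d)
t=cams.get_image('top');np.savez('pics/top1.npz',**t)
s=cams.get_image('side');np.savez('pics/side1.npz',**s)
cv2.imwrite('pics/w3.png',d['color']);cv2.imwrite('pics/b3.png',np.hstack([cv2.resize(s['color'][100:300,180:420],(480,400)),]))
st=monitor.read_state();print(st['eef_pos'],st['tool_rot'],st['width'],st['clock'],st['qpos'])
```

```text
[427.6 -97.3 149.5] [-3.1 -0.  -0.4] 85.32329661928122 10.5167 [-0.4  0.7  0.9  2.2 -0.8  0.7 -0.9]
```

View pics/w3.png

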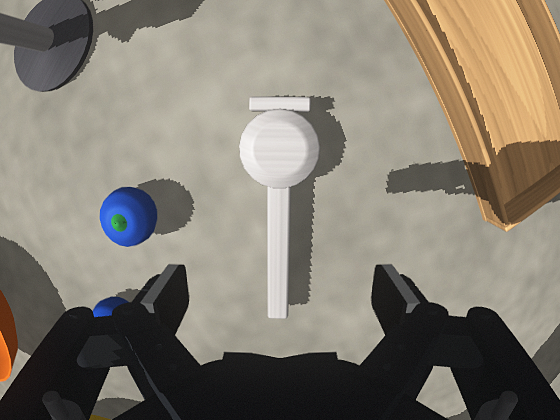

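The wrist view shows the squeezer aligned with the tool: head (279,149), hinge (279,103), handle end (278,318).

Run:
```python
from h import *
np.set_printoptions(precision=1,suppress=True)
d=load('w3')
h=wplane(d,(279,149),30);e=wplane(d,(277.8,318),22);g=wplane(d,(279.5,103),24);j=wplane(d,(277.7,188),26)
u=(h-e)[:2];L=np.linalg.norm(u);u/=L
print(h,e,g,L,np.linalg.norm((g-e)[:2]),np.arctan2(u[1],u[0]))
p1=e[:2]+113*u;p2=h[:2]-50*u;print('pinch',p1,p2,'neck->',j[:2]-17*u)
dl=(p1+p2)/2-[427.65,-97.25];y=-.373;print('tool dx,dy',dl@[np.cos(y),np.sin(y)],dl@[np.sin(y),-np.cos(y)])
```

```text
[ 473.4 -114.1   30. ] [321.5 -53.3  22. ] [ 508.3 -128.2   24. ] 163.65902317859678 201.3207195817122 -0.38118585415212086
pinch [426.4 -95.3] [427.  -95.5] neck-> [427.3 -94.8]
tool dx,dy -1.5751713230278348 -1.3555430386145941
```

View pics/b3.png

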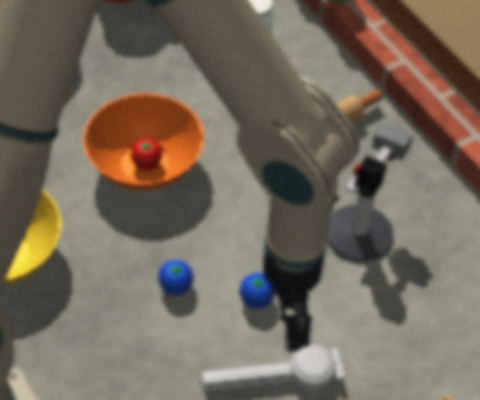

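The side crop shows the tomato sitting in the bowl at (147,152). Next I'll descend on the squeezer handle.

Call:
drive_tool(motion=[{"fingers": 1, "linear": [-0.0015, -0.0014, 0.034], "twist": 0.008}, {"fingers": 1, "linear": [0, 0, 0.036], "twist": 0}, {"fingers": 1, "linear": [0, 0, 0.036], "twist": 0}, {"fingers": 1, "linear": [0, 0, 0.025], "twist": 0}, {"fingers": 1, "linear": [0, 0, 0.0155], "twist": 0}])

```text
clock: 10.93
eef_pos: [426.6, -93.5, 3.4]
tool_rot: [-3.136, 0.005, -0.376]
force: [2.1, -12.9, 1.3]
width: 85.4
gripper_force: 0.0
```

Call:
drive_tool(motion=[{"fingers": 0.7, "linear": [0, 0, 0], "twist": 0}, {"fingers": 0.5, "linear": [0, 0, 0], "twist": 0}, {"fingers": 0.3, "linear": [0, 0, 0], "twist": 0}, {"fingers": 0.1, "linear": [0, 0, 0], "twist": 0}, {"fingers": 0.0, "linear": [0, 0, 0], "twist": 0}])

```text
clock: 11.35
eef_pos: [428.1, -96.4, 5.7]
tool_rot: [3.14, -0.001, -0.377]
force: [0.1, 0.1, 0.1]
width: 25.7
gripper_force: 0.0
```

Call:
drive_tool(motion=[{"fingers": 0, "linear": [0, 0, 0], "twist": 0}, {"fingers": 0, "linear": [0, 0, 0], "twist": 0}, {"fingers": 0, "linear": [0, 0, 0], "twist": 0}])

```text
clock: 11.6
eef_pos: [427.9, -96.2, 5.9]
tool_rot: [3.141, -0.001, -0.378]
force: [-0.3, 0.0, 7.8]
width: 18.4
gripper_force: 59.4
```

Call:
drive_tool(motion=[{"fingers": 0, "linear": [0, 0, -0.01], "twist": 0}, {"fingers": 0, "linear": [0, 0, -0.02], "twist": 0}, {"fingers": 0, "linear": [0, 0, -0.03], "twist": 0}, {"fingers": 0, "linear": [0, 0, -0.03], "twist": 0}, {"fingers": 0, "linear": [0, 0, -0.02], "twist": 0}])

```text
clock: 12.02
eef_pos: [427.6, -96.0, 117.1]
tool_rot: [3.141, -0.001, -0.377]
force: [-0.3, -0.4, -2.2]
width: 18.8
gripper_force: 59.1
```

Run:
```python
from cell import monitor
from h import *
np.set_printoptions(precision=1,suppress=True)
T=load('top0');S=load('side0')
s=monitor.read_state();print(s['eef_pos'],s['tool_rot'],s['width'],s['force'])
y=.134;R=np.array([[np.cos(y),-np.sin(y)],[np.sin(y),np.cos(y)]])
for z in(45,0):
    for c in((140,80),(140,-80),(-140,-80),(-140,80)):
        P=np.r_[R@c+[482,-353],z];print(z,c,P,proj(T,P),proj(S,P))
hsv=cv2.cvtColor(S['color'],cv2.COLOR_BGR2HSV).astype(int);H,Sa,V=hsv[...,0],hsv[...,1],hsv[...,2]
m=np.zeros(H.shape,bool);m[290:405,320:450]=((H>=9)&(H<=22)&(Sa>70)&(V>50))[290:405,320:450]
b=max(blobs(m),key=lambda b:b[0][4]);c=max(cv2.findContours(b[2].astype(np.uint8),0,1)[0],key=cv2.contourArea);print('side',cv2.approxPolyDP(cv2.convexHull(c),4,True)[:,0])
hsv=cv2.cvtColor(T['color'],cv2.COLOR_BGR2HSV).astype(int);H,Sa,V=hsv[...,0],hsv[...,1],hsv[...,2]
m=np.zeros(H.shape,bool);m[140:255,395:480]=((H>=9)&(H<=22)&(Sa>70)&(V>50))[140:255,395:480]
b=max(blobs(m),key=lambda b:b[0][4]);c=max(cv2.findContours(b[2].astype(np.uint8),0,1)[0],key=cv2.contourArea);print('top',cv2.approxPolyDP(cv2.convexHull(c),4,True)[:,0])
```

```text
[427.6 -96.  117.1] [ 3.1 -0.  -0.4] 18.833256558157064 [-0.3 -0.4 -2.2]
45 (140, 80) [ 610.1 -255.    45. ] [405.7 156.3] [402.9 295.6]
45 (140, -80) [ 631.4 -413.6   45. ] [455.3 148.9] [445.6 338.3]
45 (-140, -80) [ 353.9 -451.    45. ] [472.1 236.2] [368.7 402.4]
45 (-140, 80) [ 332.6 -292.4   45. ] [421.6 243.9] [327.1 353.1]
0 (140, 80) [ 610.1 -255.     0. ] [401.4 159.2] [400. 303.]
0 (140, -80) [ 631.4 -413.6    0. ] [449.3 152. ] [441.4 345. ]
0 (-140, -80) [ 353.9 -451.     0. ] [465.5 236.5] [366.2 407.9]
0 (-140, 80) [ 332.6 -292.4    0. ] [416.7 244. ] [325.8 359.6]
side [[404 298]
 [445 340]
 [374 404]
 [363 404]
 [329 364]
 [328 355]]
top [[453 150]
 [472 236]
 [418 244]
 [402 160]]
```

Call:
drive_tool(motion=[{"fingers": 0, "linear": [0.012, 0.016, 0], "twist": 0}, {"fingers": 0, "linear": [0.018, 0.025, 0], "twist": 0}, {"fingers": 0, "linear": [0.021, 0.03, 0], "twist": 0}, {"fingers": 0, "linear": [0.021, 0.03, 0], "twist": 0}, {"fingers": 0, "linear": [0.021, 0.03, 0], "twist": 0}])

```text
clock: 12.43
eef_pos: [465.9, -252.8, 115.2]
tool_rot: [3.141, 0.001, -0.376]
force: [0.4, -0.5, -2.0]
width: 18.7
gripper_force: 59.1
```

Call:
drive_tool(motion=[{"fingers": 0, "linear": [0.021, 0.029, 0], "twist": 0}, {"fingers": 0, "linear": [0.019, 0.026, 0], "twist": 0}, {"fingers": 0, "linear": [0.0142, 0.0179, 0], "twist": 0}, {"fingers": 0, "linear": [0.007, 0.01, 0], "twist": 0}, {"fingers": 0, "linear": [0, 0, 0], "twist": -0.072}])

```text
clock: 12.85
eef_pos: [491.7, -355.5, 115.0]
tool_rot: [3.137, -0.0, -0.307]
force: [0.2, -0.5, -2.6]
width: 18.6
gripper_force: 59.1
```

Call:
drive_tool(motion=[{"fingers": 0, "linear": [0, 0, 0], "twist": -0.11}, {"fingers": 0, "linear": [0, 0, 0], "twist": -0.11}, {"fingers": 0, "linear": [0, 0, 0], "twist": -0.11}, {"fingers": 0, "linear": [0, 0, 0], "twist": -0.11}, {"fingers": 0, "linear": [0, 0, 0], "twist": 0}])

```text
clock: 13.27
eef_pos: [491.7, -351.1, 115.0]
tool_rot: [-3.141, 0.001, 0.137]
force: [-0.3, -0.9, -2.3]
width: 18.7
gripper_force: 59.1
```

Run:
```python
from cell import monitor,cams
from h import *
d=cams.get_image('wrist');np.savez('pics/w4.npz',**d);cv2.imwrite('pics/w4.png',d['color'])
s=monitor.read_state();print(s['eef_pos'],s['tool_rot'],s['width'],s['force'])
```

```text
[ 491.76008243 -351.18196997  114.95237481] [-3.14118220e+00  1.09389949e-03  1.32529718e-01] 18.37192425206366 [-0.6328836  -0.16850147 -1.98272566]
```

View pics/w4.png

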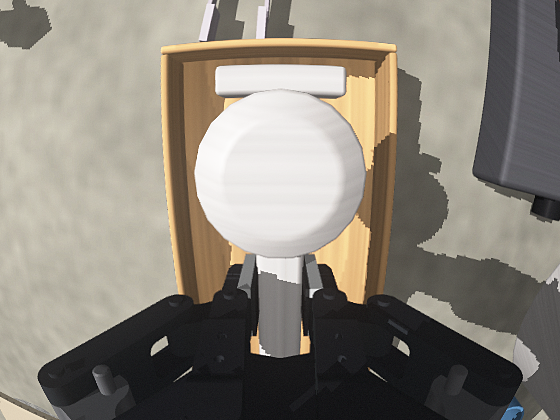

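The wrist view shows the squeezer held and centred over the tray, head at (280,173) and tray rim from (162,45) to (396,45), lined up with it.

Call:
drive_tool(motion=[{"fingers": 0, "linear": [0, 0, 0.02], "twist": 0}, {"fingers": 0, "linear": [0, 0, 0.03], "twist": 0}, {"fingers": 0, "linear": [0, 0, 0.025], "twist": 0}, {"fingers": 0, "linear": [0, 0, 0.015], "twist": 0}, {"fingers": 0, "linear": [0, 0, 0.007], "twist": 0}])

```text
clock: 13.73
eef_pos: [490.4, -350.2, 15.2]
tool_rot: [-3.139, 0.005, 0.132]
force: [0.4, 0.7, -1.4]
width: 18.8
gripper_force: 59.1
```

Call:
drive_tool(motion=[{"fingers": 0, "linear": [0, 0, 0.003], "twist": 0}, {"fingers": 0, "linear": [0, 0, 0.001], "twist": 0}, {"fingers": 0, "linear": [0, 0, 0], "twist": 0}, {"fingers": 0, "linear": [0, 0, 0], "twist": 0}])

```text
clock: 14.07
eef_pos: [492.3, -352.2, 14.8]
tool_rot: [3.14, -0.0, 0.134]
force: [-0.3, -0.9, -1.6]
width: 18.7
gripper_force: 59.1
```

Call:
drive_tool(motion=[{"fingers": 0, "linear": [0, 0, 0.0015], "twist": 0}, {"fingers": 0, "linear": [0, 0, 0.0015], "twist": 0}, {"fingers": 0, "linear": [0, 0, 0], "twist": 0}, {"fingers": 0, "linear": [0, 0, 0], "twist": 0}])

```text
clock: 14.4
eef_pos: [492.3, -352.1, 11.9]
tool_rot: [3.141, -0.0, 0.134]
force: [-1.0, 0.6, 5.9]
width: 18.7
gripper_force: 59.9
```

Call:
drive_tool(motion=[{"fingers": 0.4, "linear": [0, 0, 0], "twist": 0}, {"fingers": 0.5, "linear": [0, 0, 0], "twist": 0}, {"fingers": 0.5, "linear": [0, 0, 0], "twist": 0}, {"fingers": 0.5, "linear": [0, 0, 0], "twist": 0}, {"fingers": 0.5, "linear": [0, 0, -0.005], "twist": 0}])

```text
clock: 14.82
eef_pos: [491.1, -351.2, 15.0]
tool_rot: [-3.14, 0.002, 0.134]
force: [0.4, -0.4, -0.3]
width: 42.9
gripper_force: 0.0
```

Call:
drive_tool(motion=[{"fingers": 0.5, "linear": [0, 0, -0.02], "twist": 0}, {"fingers": 0.5, "linear": [0, 0, -0.04], "twist": 0}, {"fingers": 0.5, "linear": [0, 0, -0.041], "twist": 0}, {"fingers": 0.6, "linear": [0, 0, -0.041], "twist": 0}, {"fingers": 0.8, "linear": [0, 0, -0.041], "twist": 0}])

```text
clock: 15.23
eef_pos: [491.3, -351.5, 200.8]
tool_rot: [-3.141, 0.002, 0.133]
force: [0.6, 0.7, 0.3]
width: 61.9
gripper_force: 0.0
```

Call:
drive_tool(motion=[{"fingers": 1, "linear": [0, 0, -0.03], "twist": 0}, {"fingers": 1, "linear": [0, 0, 0], "twist": -0.099}, {"fingers": 1, "linear": [0, 0, 0], "twist": -0.099}, {"fingers": 1, "linear": [0, 0, 0], "twist": -0.099}, {"fingers": 1, "linear": [0, 0, 0], "twist": -0.099}])

```text
clock: 15.65
eef_pos: [491.8, -351.6, 229.3]
tool_rot: [-3.141, 0.001, 0.535]
force: [-0.1, 0.3, -0.2]
width: 85.7
gripper_force: 0.0
```

Run:
```python
from cell import monitor,cams
from h import *
np.set_printoptions(precision=4,suppress=True)
d=cams.get_image('wrist');np.savez('pics/w5.npz',**d);cv2.imwrite('pics/w5.png',d['color'])
s=monitor.read_state();print(s['eef_pos'],s['tool_rot'],s['width'],s['force'])
y=s['tool_rot'][2];dl=np.array([681,61.])-s['eef_pos'][:2];print(dl@[np.cos(y),np.sin(y)],dl@[np.sin(y),-np.cos(y)])
t=cams.get_image('top');np.savez('pics/top2.npz',**t);cv2.imwrite('pics/top2.png',t['color'])
```

```text
[ 491.7316 -351.6611  229.2616] [-3.1411  0.0006  0.5387] 85.69972622846332 [-0.1192 -0.3774 -0.0409]
374.1721778267618 -257.1126121422121
```

View pics/w5.png

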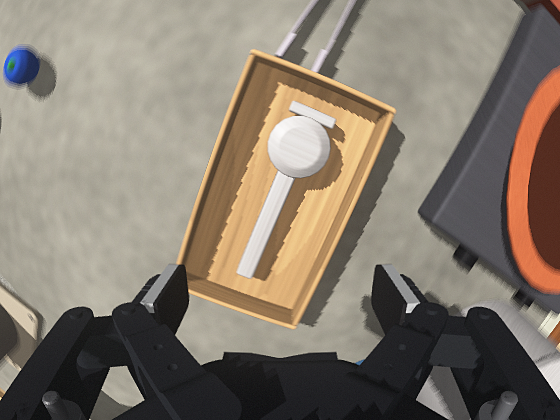

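The wrist view shows the squeezer lying flat in the tray (head (298,147), handle end (247,270)). Next I'll move over the mast.

Call:
drive_tool(motion=[{"fingers": 1, "linear": [0.02, -0.0137, 0], "twist": 0}, {"fingers": 1, "linear": [0.0312, -0.0214, 0], "twist": 0}, {"fingers": 1, "linear": [0.0312, -0.0214, 0], "twist": 0}, {"fingers": 1, "linear": [0.0312, -0.0214, 0], "twist": 0}, {"fingers": 1, "linear": [0.0312, -0.0214, 0], "twist": 0}])

```text
clock: 16.17
eef_pos: [567.0, -191.3, 228.7]
tool_rot: [-3.141, 0.001, 0.526]
force: [0.6, 0.3, 0.8]
width: 85.3
gripper_force: 0.0
```

Call:
drive_tool(motion=[{"fingers": 1, "linear": [0.0312, -0.0214, 0], "twist": 0}, {"fingers": 1, "linear": [0.0312, -0.0214, 0], "twist": 0}, {"fingers": 1, "linear": [0.0312, -0.0214, 0], "twist": 0}, {"fingers": 1, "linear": [0.0312, -0.0214, 0], "twist": 0}, {"fingers": 1, "linear": [0.0312, -0.0214, 0], "twist": 0}])

```text
clock: 16.58
eef_pos: [647.6, -19.8, 228.7]
tool_rot: [-3.141, 0.001, 0.527]
force: [0.3, -0.9, 0.1]
width: 85.5
gripper_force: 0.0
```

Call:
drive_tool(motion=[{"fingers": 1, "linear": [0.03, -0.0214, 0], "twist": 0}, {"fingers": 1, "linear": [0.02, -0.0137, 0], "twist": 0}, {"fingers": 1, "linear": [0, 0, 0], "twist": 0}, {"fingers": 1, "linear": [0, 0, 0], "twist": 0}])

```text
clock: 16.92
eef_pos: [672.7, 36.1, 227.9]
tool_rot: [-3.14, 0.002, 0.531]
force: [-0.7, -0.7, 0.5]
width: 85.7
gripper_force: 0.0
```

Run:
```python
from cell import monitor,cams
from h import *
np.set_printoptions(precision=3,suppress=True)
d=cams.get_image('wrist');np.savez('pics/w6.npz',**d)
s=monitor.read_state();print(s['eef_pos'],s['tool_rot'],s['width'],s['qpos'])
hsv=cv2.cvtColor(d['color'],cv2.COLOR_BGR2HSV).astype(int);H,Sa,V=hsv[...,0],hsv[...,1],hsv[...,2]
for b in blobs(((H<5)|(H>173))&(Sa>150)&(V>60),15): print('red',b[:2],wplane(d,b[1],150))
def pr(X):
    c=d['R']@np.asarray(X,float)+d['t'];th=np.arctan2(np.hypot(c[0],c[1]),c[2]);a=np.arctan2(c[1],c[0]);return d['K'][:2,2]+d['K'][0,0]*th*np.array([np.cos(a),np.sin(a)])
for X in((681,61,173),(681,61,8),(749,101,167),(668,83,150)):print(X,pr(X))
# coarse map of brightness classes in the region
g=d['color'][150:340:8,180:380:8].astype(int)
for i,r in enumerate(g): print(150+8*i,''.join('R' if c[2]>90 and c[1]<50 else '#' if c.max()<45 else 'd' if c.max()<90 else 'g' if c.max()<135 else 'o' if c.max()<180 else '.' for c in r))
```

```text
[672.204  33.582 228.202] [-3.141  0.002  0.528] 85.61937169762486 [-0.393  0.727  0.558  1.456 -0.41   1.078 -0.796]
red ([215, 183, 9, 24, 178], [218.8, 194.9]) [668.162  83.969 150.   ]
red ([0, 197, 26, 38, 797], [11.8, 214.7]) [551.189 254.107 150.   ]
(681, 61, 173) [253.286 203.507]
(681, 61, 8) [265.108 167.906]
(749, 101, 167) [252.687  77.668]
(668, 83, 150) [219.885 195.765]
150 .....ggg...gggggg.ooo.ooo
158 .....ggg...gggggd.od.oooo
166 .....ggg...gdgddd.ggddd.o
174 .......#...##dddd.gggdddo
182 ......#d#####dddd.gggdgdd
190 ..ooo.#######dddg.ggggddd
198 ..ooo.d######dddg..ggggdd
206 ....oR#######gdggg..dg.oo
214 .oo.oo#######g.gggg.gg..o
222 ..oo..######d..gggggggoo.
230 ..oo...........ggggggg...
238 ........oo......ogggggg..
246 ...ooo...o........gggggg.
254 ....ooo.o.o........ggggg.
262 ....................gggg.
270 #........................
278 #...o..................o.
286 #.....................o.d
294 #d......................#
302 ##ogg.o...............og#
310 #..oggg..............oogg
318 #...odgg...............gg
326 ....odgg...............dd
334 ..o.ggggoo........o...ood
```

Run:
```python
from h import *
np.set_printoptions(precision=2,suppress=True)
d=load('w6')
g=d['color'].astype(int);m=np.zeros(g.shape[:2],bool);m[165:235,215:295]=(g.max(2)<60)[165:235,215:295]
b=max(blobs(m),key=lambda b:b[0][4]);print(b[:2])
c=cv2.convexHull(max(cv2.findContours(b[2].astype(np.uint8),0,1)[0],key=cv2.contourArea))
q=cv2.approxPolyDP(c,3,True)[:,0];print(q.tolist())
W=np.array([wplane(d,p,173)[:2] for p in q]);print(W)
e=np.diff(np.vstack([W,W[:1]]),axis=0);print(np.hypot(*e.T),np.arctan2(e[:,1],e[:,0]))
crop=g[40:130:5,200:310:4]
for i,r in enumerate(crop): print(40+5*i,' '.join('%3d'%x.mean() for x in r))
dl=np.array([681.2,61.3])-[672.2,33.6];y=.528;print(dl@[np.cos(y),np.sin(y)],dl@[np.sin(y),-np.cos(y)])
```

```text
([223, 165, 72, 59, 3245], [256.4, 196.5])
[[291, 179], [294, 203], [276, 222], [225, 221], [223, 183], [235, 170], [276, 165]]
[[706.4   48.56]
 [694.25  39.09]
 [677.73  42.54]
 [661.62  71.17]
 [682.92  83.94]
 [693.87  81.29]
 [709.24  60.93]]
[15.41 16.87 32.86 24.83 11.27 25.5  12.7 ] [-2.48  2.94  2.08  0.54 -0.24 -0.92 -1.8 ]
40 169 174 172 172 174 172 168 165 160 159 161 162 163 166 167 169 172 170 171 169 170 168 169 163 157 159 162 164
45 168 169 168 168 171 171 170 169 162 160 159 160 160 166 172 171 170 173 174 175 175 179 175 167 163 164 165 163
50 162 163 167 167 168 169 171 169 167 163 162 163 167 173 173 177 172 172 173 175 175 177 171 169 168 168 164 166
55 166 165 164 167 166 165 162 160 155 148 143 143 146 147 145 147 145 148 149 151 149 151 129 170 165 168 168 171
60 170 170 160 179 177 176 179 176 174 177 175 176 174 173 174 173 171 171 168 166 165 167 145  87 168 169 170 168
65 169 170 155 174 179 177 175 175 171 174 172 172 171 170 171 169 169 165 168 165 165 163 145  88 169 168 167 168
70 170 170 150 172 175 174 171 171 171 171 169 169 170 168 168 166 165 165
[... 649 characters left out ...]
14 116 109 109 108 103 102 102 101 100  98  97  98  99  99  90 143 174 169 170 175
105 172 171 170 179 101  50  53  49  55  58  63 120 123 127 132 113  80  83  85  86  87  87 150 180 173 170 174 173
110 171 167 171 171 173 179 179 175 170 169 173 126 123 130 127 105 170 170 174 178 178 181 185 180 176 172 171 171
115 171 172 173 176 181 178 181 176 171 171 173 227 231 231 232 195 177 176 179 180 182 181 183 180 174 168 166 166
120 171 171 173 176 175 177 177 174 170 172 171 229 223 228 229 196 104 100 114 153 181 179 176 174 171 168 165 168
125 174 176 172 172 174 175 177 174 173 178 122 229 222 229 229 195 104 104  99 100 100  96 149 168 167 169 167 171
21.729793763182354 -19.39345412786389
```

Call:
drive_tool(motion=[{"fingers": 1, "linear": [0.0117, -0.01, 0], "twist": 0}, {"fingers": 1, "linear": [0.011, -0.01, 0], "twist": 0}, {"fingers": 1, "linear": [0, 0, 0], "twist": 0}, {"fingers": 1, "linear": [0, 0, 0], "twist": 0}, {"fingers": 1, "linear": [0, 0, 0], "twist": 0}])

```text
clock: 17.38
eef_pos: [681.9, 62.1, 228.5]
tool_rot: [-3.141, 0.002, 0.529]
force: [-0.3, -0.3, -0.3]
width: 85.4
gripper_force: 0.0
```

Run:
```python
from cell import monitor,cams
from h import *
np.set_printoptions(precision=2,suppress=True)
d=cams.get_image('wrist');np.savez('pics/w7.npz',**d)
s=monitor.read_state();print(s['eef_pos'],s['tool_rot'])
g=d['color'].astype(int)
hsv=cv2.cvtColor(d['color'],cv2.COLOR_BGR2HSV).astype(int);H,Sa,V=hsv[...,0],hsv[...,1],hsv[...,2]
for b in blobs(((H<5)|(H>173))&(Sa>150)&(V>60),15): print('red',b[:2],wplane(d,b[1],150))
for r in range(150,270,6): print(r,' '.join('%3d'%x.max() for x in g[r,210:350:5]))
u=np.array([np.cos(.528),np.sin(.528)]);v=np.array([-u[1],u[0]])
def pr(X):
    c=d['R']@np.asarray(X,float)+d['t'];th=np.arctan2(np.hypot(c[0],c[1]),c[2]);a=np.arctan2(c[1],c[0]);return d['K'][:2,2]+d['K'][0,0]*th*np.array([np.cos(a),np.sin(a)])
for a,b in((15,18),(15,-18),(-15,-18),(-15,18)): print((a,b),pr(np.r_[np.array([681.7,62.3])+a*u+b*v,173]))
```

```text
[681.84  61.64 228.55] [-3.14  0.    0.53]
red ([3, 211, 34, 38, 934], [20.3, 228.9]) [553.03 266.3  150.  ]
red ([241, 212, 10, 23, 219], [245.5, 223.1]) [668.71  83.53 150.  ]
150 186 191 193 189 189 192 191 183 111 111 111 110 235 227 229 238 107 101 100  99  91 181 181 187 185 185 186 180
156 185 192 194 189 188 188 149 110 115 112 109 109 234 227 228 239 106 100 105 101  97  94 185 184 183 185 181 176
162 183 189 188 187 188 188 111 115 113 107 109 112 235 226 231 239 102 100  99 103  99  99  88 183 181 180 175 175
168 190 188 187 189 187 102 103 103 105 107 109 110 234 226 229 239 101 102  99  98  98  95  92 128 185 181 182 178
174 191 193 190 191 194 106 105 108 104 109 106 107 234 227 229 238  98  98 101  94  90  93  94  92 185 182 141 141
180 187 188 192 191 194 105 105 104 103 105 103 100 235 226 230 239  96  92  88  88  91  90  90  93 198 171  97  95
186 184 182 182 186 176 101 101 104 100 100 101  95 231 225 230 237  69  87  88  91  91  93  88  90 127  96  97  96
192 184 184 187 188 186 100 101 102 105  98  96  99 233 226 230 237  93  54  87  91  91  89  89  90 201 100  9
[... 801 characters left out ...]
  98 102  97 135
240 177 175 180 181 186 187 188 188 142  46  42  43  39  43  41  42  43  43  36 153 200 101 100  98 100 102  97  99
246 178 177 180 185 188 192 191 193 171  43  42  45  44  43  41  43  40  42  44 153 196  97  99 101 101  98 102 100
252 183 183 182 186 191 184 185 186 187  24  30  27  31  30  30  28  25  22  22 196 193  89  99  97  98  99  98  96
258 183 187 179 178 184 182 181 184 186 185 179 180 186 184 182 187 196 199 194 192 193 193 195 203 213 101  97  94
264 184 185 179 176 175 179 183 181 187 185 183 183 182 182 183 189 192 191 192 192 191 193 192 200 202  95  99 101
(15, 18) [251.91 210.7 ]
(15, -18) [308.58 210.78]
(-15, -18) [307.28 254.38]
(-15, 18) [253.05 254.31]
```

Call:
drive_tool(motion=[{"fingers": 1, "linear": [0, -0.001, 0.02], "twist": 0}, {"fingers": 1, "linear": [0, 0, 0.028], "twist": 0}, {"fingers": 1, "linear": [0, 0, 0.025], "twist": 0}, {"fingers": 1, "linear": [0, 0, 0.016], "twist": 0}, {"fingers": 1, "linear": [0, 0, 0.009], "twist": 0}])

```text
clock: 17.85
eef_pos: [679.8, 62.6, 128.1]
tool_rot: [-3.139, 0.005, 0.528]
force: [0.1, -0.7, 0.1]
width: 85.1
gripper_force: 0.0
```

Call:
drive_tool(motion=[{"fingers": 1, "linear": [0, 0, 0], "twist": 0}, {"fingers": 0.8, "linear": [0, 0, 0], "twist": 0}, {"fingers": 0.7, "linear": [0, 0, 0], "twist": 0}, {"fingers": 0.6, "linear": [0, 0, 0], "twist": 0}, {"fingers": 0.5, "linear": [0, 0, 0], "twist": 0}])

```text
clock: 18.27
eef_pos: [681.8, 64.5, 131.9]
tool_rot: [-3.14, -0.001, 0.53]
force: [-2.5, 2.2, 2.5]
width: 42.8
gripper_force: 1.7
```

Call:
drive_tool(motion=[{"fingers": 0.4, "linear": [0, 0, 0], "twist": 0}, {"fingers": 0.3, "linear": [0, 0, 0], "twist": 0}, {"fingers": 0.1, "linear": [0, 0, 0], "twist": 0}, {"fingers": 0, "linear": [0, 0, 0], "twist": 0}, {"fingers": 0, "linear": [0, 0, 0], "twist": 0}])

```text
clock: 18.68
eef_pos: [682.1, 64.1, 132.2]
tool_rot: [-3.141, -0.001, 0.53]
force: [-0.0, 0.4, 6.2]
width: 35.5
gripper_force: 60.3
```

Call:
drive_tool(motion=[{"fingers": 0, "linear": [0, 0, -0.002], "twist": 0}, {"fingers": 0, "linear": [0, 0, -0.003], "twist": 0}, {"fingers": 0, "linear": [0, 0, -0.004], "twist": 0}, {"fingers": 0, "linear": [0, 0, -0.005], "twist": 0}, {"fingers": 0, "linear": [0, 0, 0], "twist": 0}])

```text
clock: 19.1
eef_pos: [682.0, 64.1, 145.6]
tool_rot: [-3.141, -0.0, 0.53]
force: [3.4, 1.0, -1.4]
width: 35.3
gripper_force: 60.2
```

Call:
drive_tool(motion=[{"fingers": 0, "linear": [0, 0, -0.008], "twist": 0}, {"fingers": 0, "linear": [0, 0, -0.01], "twist": 0}, {"fingers": 0, "linear": [0, 0, -0.01], "twist": 0}, {"fingers": 0, "linear": [0, 0, -0.01], "twist": 0}, {"fingers": 0, "linear": [0, 0, -0.006], "twist": 0}])

```text
clock: 19.52
eef_pos: [681.9, 64.0, 190.0]
tool_rot: [-3.141, -0.0, 0.53]
force: [3.9, 2.9, -4.2]
width: 35.4
gripper_force: 60.5
```

Call:
drive_tool(motion=[{"fingers": 0, "linear": [0, 0, -0.005], "twist": 0}, {"fingers": 0, "linear": [0, 0, -0.005], "twist": 0}, {"fingers": 0, "linear": [0, 0, -0.005], "twist": 0}, {"fingers": 0, "linear": [0, 0, -0.005], "twist": 0}, {"fingers": 0, "linear": [0, 0, -0.005], "twist": 0}])

```text
clock: 19.93
eef_pos: [681.8, 64.0, 213.2]
tool_rot: [-3.141, 0.001, 0.53]
force: [5.5, 2.5, -6.6]
width: 35.4
gripper_force: 60.7
```

Call:
drive_tool(motion=[{"fingers": 0, "linear": [0, 0, -0.008], "twist": 0}, {"fingers": 0, "linear": [0, 0, -0.008], "twist": 0}, {"fingers": 0, "linear": [0, 0, -0.008], "twist": 0}, {"fingers": 0, "linear": [0, 0, -0.008], "twist": 0}, {"fingers": 0, "linear": [0, 0, -0.008], "twist": 0}])

```text
clock: 20.35
eef_pos: [681.8, 64.0, 253.1]
tool_rot: [-3.14, 0.001, 0.53]
force: [6.0, 2.7, -6.8]
width: 35.2
gripper_force: 60.9
```

Call:
drive_tool(motion=[{"fingers": 0, "linear": [0, 0, -0.003], "twist": 0}, {"fingers": 0, "linear": [0, 0, -0.002], "twist": 0}, {"fingers": 0, "linear": [0, 0, -0.002], "twist": 0}, {"fingers": 0, "linear": [0, 0, 0], "twist": 0}, {"fingers": 0, "linear": [0, 0, 0], "twist": 0}])

```text
clock: 20.77
eef_pos: [681.8, 64.0, 260.4]
tool_rot: [-3.14, 0.0, 0.53]
force: [4.9, 3.1, -3.1]
width: 35.8
gripper_force: 61.0
```

Close to the second stop. I'll creep up until the force shows it.

Call:
drive_tool(motion=[{"fingers": 0, "linear": [0, 0, -0.001], "twist": 0}, {"fingers": 0, "linear": [0, 0, -0.001], "twist": 0}, {"fingers": 0, "linear": [0, 0, -0.001], "twist": 0}, {"fingers": 0, "linear": [0, 0, 0], "twist": 0}, {"fingers": 0, "linear": [0, 0, 0], "twist": 0}])

```text
clock: 21.18
eef_pos: [681.7, 64.0, 262.4]
tool_rot: [-3.14, 0.001, 0.53]
force: [6.0, 1.3, -8.0]
width: 35.5
gripper_force: 61.9
```

Call:
drive_tool(motion=[{"fingers": 0, "linear": [0, 0, -0.001], "twist": 0}, {"fingers": 0, "linear": [0, 0, -0.001], "twist": 0}, {"fingers": 0, "linear": [0, 0, 0], "twist": 0}, {"fingers": 0, "linear": [0, 0, 0], "twist": 0}])

```text
clock: 21.52
eef_pos: [681.6, 64.0, 262.5]
tool_rot: [-3.14, 0.002, 0.53]
force: [9.2, 1.6, -16.1]
width: 35.2
gripper_force: 62.3
```

Force jumps at 262.5 mm, a 130 mm rise: the second stop. I'll check the scene by numbers before handing in.

Run:
```python
from cell import monitor,cams
from h import *
np.set_printoptions(precision=1,suppress=True)
T=load('top0');S=load('side0');t=cams.get_image('top');s=cams.get_image('side')
def cen(d,f):
    h=cv2.cvtColor(d['color'],cv2.COLOR_BGR2HSV).astype(int);return [(b[1],b[0][4]) for b in blobs(f(h[...,0],h[...,1],h[...,2]),60)]
blue=lambda H,S_,V:(H>105)&(H<125)&(S_>180)&(V>80);red=lambda H,S_,V:((H<4)|(H>174))&(S_>170)&(V>70);wood=lambda H,S_,V:(H>=11)&(H<=20)&(S_>80)&(S_<190)&(V>90)
for n,f in(('blue',blue),('red',red),('wood',wood)):
    for a,b in((T,t),(S,s)): print(n,cen(a,f),'\n ->',cen(b,f))
st=monitor.read_state();print(st['eef_pos'],st['force'],st['width'],st['gripper_force'],st['clock'])
```

```text
blue [([29.7, 107.1], 1684), ([314.1, 202.0], 143), ([288.9, 232.6], 147)] 
 -> [([29.7, 107.1], 1678)]
blue [([267.4, 238.0], 136), ([308.1, 244.8], 143)] 
 -> [([267.3, 238.1], 142), ([308.3, 244.9], 144)]
red [([281.2, 200.9], 143)] 
 -> [([213.2, 210.2], 139)]
red [([292.5, 220.8], 153)] 
 -> [([252.8, 177.2], 122)]
wood [([391.7, 42.1], 283), ([355.7, 42.4], 265), ([106.9, 45.7], 235), ([153.3, 45.1], 253), ([67.0, 46.5], 234), ([237.8, 118.8], 753), ([95.9, 117.0], 2350), ([436.6, 198.0], 4883), ([37.0, 220.0], 670), ([206.3, 210.1], 351), ([556.5, 326.8], 150)] 
 -> [([391.7, 42.1], 283), ([359.4, 42.4], 144), ([106.8, 45.7], 234), ([153.3, 45.1], 254), ([66.9, 46.5], 232), ([237.7, 118.7], 747), ([95.8, 116.8], 2340), ([434.3, 201.4], 3379), ([38.0, 219.1], 623), ([205.6, 210.1], 348), ([556.5, 326.7], 151)]
wood [([158.8, 5.8], 493), ([466.2, 94.2], 39689), ([216.9, 51.3], 119), ([278.3, 78.6], 1090), ([340.1, 160.3], 503), ([249.9, 160.0], 250), ([251.8, 181.4], 237), ([385.0, 352.0], 5704)] 
 -> [([141.9, 7.8], 1095), ([480.2, 99.3], 34751), ([196.4, 64.0], 76), ([278.2, 78.7], 1079), ([358.3, 78.2], 304), ([249.1, 159.9], 244), ([337.2, 161.6], 441), ([379.9, 354.3], 3997)]
[681.6  64.  262.5] [  9.1   1.7 -16.6] 35.34203873084602 62.34475404024124 21.6167
```

The lookalikes, rolling pin and tray haven't moved, the tomato is in the bowl, and the head is held at the second stop.

```bash
python3 -c "
from cell import ctrl
print(ctrl.finish_job())"
```

```text
the job is handed in; nothing more can be done
None
```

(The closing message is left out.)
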